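# Unhook the sample tin from the drip stand and set it on the scale

### The arm

A 7-joint arm with a two-finger parallel gripper is mounted at the origin on the work surface. World frame = base frame: x ahead of the robot, y to its left, z up, the work surface at z = 0. Lengths are in m, angles in rad, forces in N, time in s.
With the tool pointing down it reaches from about 0.425 to 0.875 m from the base axis. Payload 4.7 kg.
Tool frame: the origin (TCP) lies midway between the tips of the shut fingers; the grasp point (between the pads) lies 19 mm behind it; z points along the fingers, y is the direction in which the jaws open and shut (so a half turn about z gives the same grasp; the last joint's range is limited). The gripper opens to 87 mm and grips with 3 to 60 N. Pads are 19 mm wide; open, the fingers measure 117 mm over their backs; the gripper's body (75 mm by 190 mm) begins 51 mm behind the grasp point.
Start: joints at [-1.333, 0.321, -0.07, 1.45, 0.023, 1.371, -0.057], TCP at [0.144, 0.634, 0.223] pointing down, gripper open.
Joint ranges: [-2.86, 2.86], [-0.3, 2.09], [-1.38, 1.24], [0.06, 2.45], [-1.56, 4.7], [0.09, 2.05], [-2.69, 2.69]. Speed limits (rad/s): [2.57, 2.57, 3.14, 3.14, 3.14, 3.14, 3.14].

### API

Orientations are given as a rotation vector (axis times angle).
In Python, from bench import get_state, eyes, job gives the robot as it stands. The module is installed in compiled form; this text tells all that it offers.
- The arm moves only by the shell command python3 -m jog 'ROWS' [FORCE]. ROWS is JSON, a list that holds one entry, the list of rows, each a list of 5 numbers: the opening, from 0 (shut) to 1 (fully open), then the shift along the tool's x, y, z in units of 40 mm (1.0 is 40 mm), then the turn about the tool's z in units of 5 degrees (1.0 is 5 degrees). In form: [[[jaw, dx, dy, dz, turn], ...]]. A call has 1 to 10 rows; each row shifts and turns the commanded pose from where the row before left it, along the tool's axes as they then stand; what a row does not reach is not made up. A row lasts 1/8 s, in which the tool goes at most 62.5 mm and 10.7 degrees, less where a joint would pass 70% of its speed; a pose out of reach is approached as far as the arm can. A call is refused whole if a number of a shift passes 1 or a number of a turn 1, either way. A call with a gripper value outside its range is refused whole. The fingers move at their own pace and stop on an object; FORCE is the grip in N (left out, the last holds). Time passes only in rows, so rows that do not move let the fingers close. It gives the time, the measured TCP pose, the force and the opening at its end, in the units of the state.
- get_state(): the state, without advancing time (a new reading comes with each control period).
- eyes.get_image(name): name is "side" or "top" or "wrist"; returns (picture, depth): 400x640x3 uint8, red, green, blue; 400x640 float32, m along the optical axis (not along the pixel's ray), 0 where there is no reading.
- eyes.camera_params(name): a dict with "camera_matrix" (3x3 intrinsics, pixels), "pose" (4x4, takes a point from camera to world coordinates); the wrist camera has in their place "mount" (4x4, takes a point from camera to tool coordinates, whose origin is the TCP and whose axes are the flange's). Camera axes: x right, y down, z forward; pixel columns grow to the right and rows downward; lengths in m; the calibration is good to about 2 mm. The wrist camera is an equidistant fisheye: a pixel r from the principal point sees the ray r / f radians off the axis. A picture is of the moment at which its call begins: read the wrist's pose just before it. camera_params takes no time and is no camera call.
- job.close_job(): hands the job in, once; it reports no verdict.
The state is a dict: "time": time; "joint_positions": joint angles; "qd": joint speeds; "joint_torque": joint torques, N m; "position": TCP position; "tool_rot": TCP orientation; "ft_force": force on the tool from outside, world axes, zero at the start; "torque": the same for the moment, N m; "grip_width": opening from 0.0 (shut) to 1.0 (fully open).
Only numpy, scipy, OpenCV 4.12 (cv2) and the standard library are available. Lean on these libraries where they do the work, as an engineer would, in place of code of your own. Each camera call takes 0.05 s, during which the arm holds its last target. There are 200 camera calls.

### The job

Take the lidded tin in its wire carrier off the drip stand's yellow safety hook and stand it in the middle of the scale's pan to be weighed. Hold it by the black grip block, press the orange sprung keeper open with the carrier's crossbar itself, then lift the bar out past the hook's nose without forcing it (a light push by feel is enough, never more than about 20 N); keep the tin upright, keep the gripper off the stand, set the tin down gently and do not disturb the bottle, the cup or the can.

Things in the scene. Friction and masses are not known exactly. Their poses are not given: they have to be found in the camera images.
- stand: Drip stand with a yellow safety hook, fixed. Origin on the bench under the hook's nominal middle; +x along the arm from hook to post, z up. Foot 190 x 70 x 10 mm from x = -20 to 170 mm, post 20 mm thick at x = 135 mm, up to z = 186 mm. The hook is clamped on the arm by a grey block at a place that differs each time: shifted by an unmeasured -14 to +14 mm along the stand's x.
- hook_zero (a point): Point of the stand (not of the shifted hook): middle of the hook's floor if the shift were 0, 182 mm above the bench. The bar hangs on this flat floor. Hook 18 mm wide (hinge pin 26), its lowest point 27 mm under the floor. With no shift its upturned tip, the end away from the post, spans x = -32 to -22 mm of the stand.
- nose_zero (a point): Where the end of the hook's nose would be with no shift (x = 21 mm of the stand). The nose runs from the tip back over the floor towards the post and covers the bar; underside 14 mm, top 21 mm above the floor.
- keeper_zero (a point): Where the orange keeper's front face would be with no shift (x = 22 mm), at the bar's height. Upright leaf 8.5 mm wide that closes the gap behind the nose's end, up to 24 mm over the floor; hinged 20 mm below the floor. Pushed towards the post it swings open, sprung: about 3 N on the bar to start it, about 7 N when fully open; it springs back.
- stop_zero (a point): Where the front of the two yellow cheeks beside the keeper would be with no shift (x = 32.5 mm). They are a hard stop for the crossbar: when it lies against them (the push rises quickly past 7 N; 11 N is plenty) its near edge is 3.5 mm past the nose's end, and it is free to rise.
- tin: Lidded metal tin, 62 mm high, 73 mm diameter, green band, in a rigid wire carrier; 0.28 to 0.46 kg. Origin: centre of its underside, 45 mm above the bench while hanging; z up, x within 0.04 rad of the stand's x. Strips at y = +-37.5 mm (3 x 12 mm) rise on both sides of the hook to the crossbar; wires slope from the bar's ends to the grip block.
- crossbar (a point): Centre of the tin's square 8 x 8 mm crossbar, along its y, 141 mm above its origin; it starts in the hook between tip and keeper. The window under it, down to the lid, is 75 mm high, so the tin comes off by: bar towards the post against the keeper, up 25 to 45 mm, then away from the post over the tip (about 110 mm). Bar and nose: 6 mm of play upwards before.
- grip (a point): Centre of the tin's black grip block, 186 mm above the tin's origin and 45 mm above the crossbar's centre. Block 26 mm (tin's x) by 36 mm (y) by 26 mm high; grip it from above across its two faces at +-x, the wires being on its y sides.
- scale: Bench scale, fixed: black base, round steel pan 144 mm in diameter with its top 50 mm above the bench, and a display on a short column 95 mm from the pan's centre towards the scale's +x, up to 140 mm above the bench. Origin on the bench under the pan's centre.
- pan (a point): Centre of the top face of the scale's pan, 50 mm above the bench. The tin stands here at the end.
- bottle: Blue closed bottle, 48 mm diameter, 125 mm high, origin under its centre. Leave alone.
- cup: White open cup, 72 mm across, 85 mm high, origin under its centre. Leave alone.
- can: Steel can with a red band, 66 mm diameter, 75 mm high, origin under its centre. Leave alone.
Not all that is in view belongs to the job. Of the things that look like the scale, take the one that is farthest from the robot's base at the start.

How it is judged:
On the way:
1. the crossbar has been lifted up out of the hook, past the nose, still over the hook (z of crossbar in the frame of stand above 0.204 m and x of crossbar in the frame of stand between -0.02 and 0.06 m and y of crossbar in the frame of stand between -0.03 and 0.03 m), for 0.05 s.
At the end, for the whole second after the job is handed in: The tin stands upright (within 0.08 rad), at rest and released on the scale's pan, its centre within 25 mm of the pan's centre, and off the stand (horizontal distance between tin and pan below 0.025 m and z of tin in the frame of pan between -0.006 and 0.006 m and angle between tin's own z axis and vertical below 0.08 rad and linear speed of tin below 0.02 m/s and contact force between tin and stand below 0.1 N and contact force between tin and scale above 1 N); the robot touches nothing.
It fails at once if the tin forces the stand or hook: over 22 N while pushing towards the post or lifting, or over 60 N at any time (while gripping) ((contact force between tin and stand above 22 N and (x of crossbar in the frame of stand above 0.01 m or z of crossbar in the frame of stand above 0.1895 m)) or contact force between tin and stand above 60 N).
It fails at once if the gripper or arm presses on the stand or its keeper (over 2 N) (contact force between any of the fingers, the arm and stand above 2 N).
It fails at once if the tin is tipped more than 0.21 rad (12 degrees) (angle between tin's own z axis and vertical above 0.21 rad).
It fails at once if the tin is banged on the scale (over 40 N) (contact force between tin and scale above 40 N).
It fails at once if the bottle, cup or can is moved by more than 15 mm or tipped over (distance of any of bottle, cup, can from where it was at the start of the episode above 0.015 m or angle between any of bottle, cup, can's own z axis and vertical above 0.3 rad).
It also fails if it takes over 51 s, if anything falls off the work surface, if the arm or the gripper's body presses on something with over 40 N, if the wrist force passes 120 N, or if a joint passes its speed limit or range.

## Working session

There is one attempt and no reset: what is moved stays moved. The work goes in short steps, Python scripts to look and compute and a shell command to move; the robot and the scene stay as the last step left them, time stands still between calls to the robot, and variables do not carry over. Pictures are saved under pics/ and viewed, about 8 in all and at most 12, crops included, and the job is handed in when it is done.

```bash
mkdir -p pics; ls; cat > h.py <<'E'
import numpy as np, cv2
from bench import get_state, eyes, job
from scipy.spatial.transform import Rotation as R
def cloud(name):
    im,d=eyes.get_image(name); p=eyes.camera_params(name); K=np.array(p["camera_matrix"]);T=np.array(p["pose"])
    v,u=np.mgrid[:400,:640]; X=np.stack([(u-K[0,2])/K[0,0]*d,(v-K[1,2])/K[1,1]*d,d],-1)
    return im,d,X@T[:3,:3].T+T[:3,3]
E
python3 - <<'E'
from h import *
s=get_state(); print({k:np.round(v,3).tolist() for k,v in s.items()})
ims=[]
for n in("side","top"):
    im,d,W=cloud(n); np.savez(f"/tmp/{n}.npz",im=im,d=d,W=W); ims.append(im); p=eyes.camera_params(n); print(n,np.round(p["pose"],3).tolist(),np.round(p["camera_matrix"],1).tolist(),(d>0).mean())
    cv2.imwrite(f"pics/{n}0.png",im[:,:,::-1])
p=eyes.camera_params("wrist");print(p)
E
```

```text
pics
{'time': 0.0, 'joint_positions': [-1.333, 0.322, -0.07, 1.452, 0.023, 1.371, -0.057], 'qd': [-0.001, -0.001, 0.001, -0.0, -0.001, 0.0, -0.001], 'joint_torque': [-0.0, -49.131, -0.404, -31.251, -0.064, 0.044, 0.0], 'position': [0.144, 0.633, 0.221], 'tool_rot': [-0.351, -3.122, 0.003], 'ft_force': [-1.119, -0.592, 0.703], 'torque': [0.02, -0.042, -0.01], 'grip_width': 0.999}
side [[0.823, -0.423, 0.379, -0.027], [-0.568, -0.597, 0.566, -0.807], [-0.013, -0.682, -0.732, 1.231], [0.0, 0.0, 0.0, 1.0]] [[477.3, 0.0, 326.4], [0.0, 477.3, 204.3], [0.0, 0.0, 1.0]] 0.99599609375
top [[0.013, -0.989, 0.146, 0.326], [-1.0, -0.01, 0.021, -0.011], [-0.019, -0.146, -0.989, 1.229], [0.0, 0.0, 0.0, 1.0]] [[370.4, 0.0, 322.2], [0.0, 370.4, 196.6], [0.0, 0.0, 1.0]] 0.99611328125
{'camera_matrix': array([[309.70691629,   0.        , 323.12931272],
       [  0.        , 309.70691629, 200.82104651],
       [  0.        ,   0.        ,   1.        ]]), 'mount': array([[ 6.22017419e-04, -9.52499178e-01, -3.04540520e-01,
         8.55521090e-02],
       [ 9.99998591e-01,  1.06721850e-03, -1.29542106e-03,
         5.85776443e-04],
       [ 1.55889878e-03, -3.04539285e-01,  9.52498501e-01,
        -1.63158197e-01],
       [ 0.00000000e+00,  0.00000000e+00,  0.00000000e+00,
         1.00000000e+00]])}
```

View pics/side0.png

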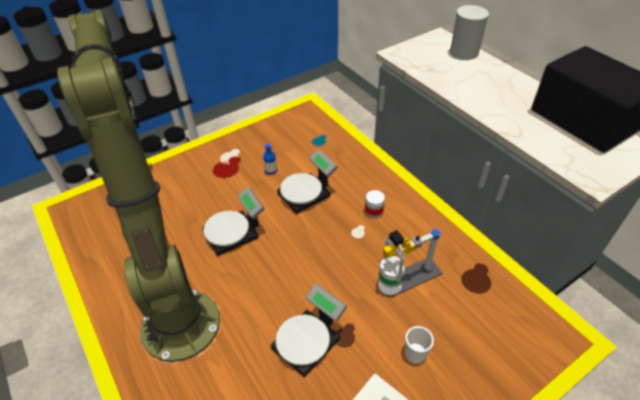

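View pics/top0.png

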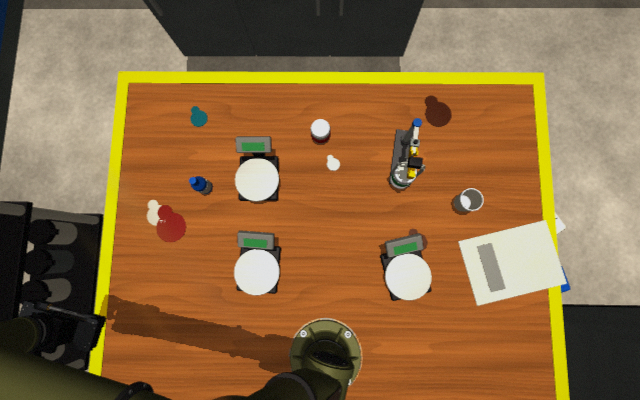

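Side and top view: three scales in the top picture, at (257,180), (257,272) and (408,276). The robot base is near (326,355), so the farthest is (257,180). The stand with the tin is at (408,160), with the blue-capped post end at (417,123). The can is at (320,130), the cup at (468,201) and the bottle at (200,185).

```bash
python3 - <<'E'
from h import *
Z={n:np.load(f"/tmp/{n}.npz") for n in("side","top")}
for n in Z:
    im=Z[n]["im"];W=Z[n]["W"];h=cv2.cvtColor(im,cv2.COLOR_RGB2HSV);H,S,V=[h[...,i].astype(int) for i in range(3)]
    # pans
    m=((abs(W[...,2]-.05)<.006)&(S<40)&(V>140)).astype(np.uint8)
    N,l,st,c=cv2.connectedComponentsWithStats(m)
    for i in range(1,N):
        if st[i,4]>300:
            P=W[l==i]; (cx,cy),r=cv2.minEnclosingCircle(P[:,:2].astype(np.float32)); print(n,"pan",st[i,:5],np.round([cx,cy,r],4),P.mean(0).round(4))
    roi=(W[...,0]>.35)&(W[...,0]<.95)&(W[...,1]<-.05)&(W[...,1]>-.45)&(W[...,2]>.03)
    def rep(nm,mk):
        P=W[mk&roi]
        if len(P)>3: 
            print(n,nm,len(P),P.min(0).round(3),P.max(0).round(3),np.median(P,0).round(4))
    rep("yellow",(H>20)&(H<33)&(S>170)&(V>110)&(W[...,2]>.12))
    rep("orange",(H>5)&(H<18)&(S>190)&(V>150)&(W[...,2]>.14))
    rep("blue",(H>100)&(H<130)&(S>130)&(V>80))
    rep("green",(H>50)&(H<80)&(S>100))
    rep("blk",(V<60)&(W[...,2]>.2))
    f=(W[...,0]>.35)&(W[...,0]<.95)&(W[...,1]<-.05)&(W[...,1]>-.4)&(abs(W[...,2]-.01)<.005)&(S<60)
    P=W[f]; np.save(f"/tmp/foot_{n}.npy",P)
    print(n,"foot",len(P),cv2.minAreaRect(P[:,:2].astype(np.float32)) if len(P) else 0)
    x,y,w,hh=((345,205,110,100) if n=="side" else (370,100,80,100))
    np.save(f"/tmp/crop_{n}.npy",cv2.resize(im[y:y+hh,x:x+w],None,fx=5,fy=5,interpolation=cv2.INTER_CUBIC))
a=np.load("/tmp/crop_side.npy");b=np.load("/tmp/crop_top.npy")
cv2.imwrite("pics/crop.png",cv2.resize(np.hstack([a,b]),(800,425))[:,:,::-1])
E
```

```text
side pan [281 174  40  29 894] [0.5552 0.2273 0.0738] [0.5554 0.2248 0.0503]
side pan [204 212  44  33 899] [0.2609 0.2149 0.0727] [0.2605 0.2136 0.0472]
side pan [ 276  315   53   50 1708] [ 0.253  -0.2578  0.072 ] [ 0.2525 -0.2601  0.0471]
side yellow 212 [ 0.536 -0.263  0.151] [ 0.632 -0.206  0.22 ] [ 0.5685 -0.2484  0.1912]
side orange 4 [ 0.54  -0.263  0.155] [ 0.63  -0.235  0.174] [ 0.6208 -0.2611  0.1579]
side blue 43 [ 0.692 -0.277  0.176] [ 0.712 -0.256  0.19 ] [ 0.7009 -0.2671  0.1858]
side green 90 [ 0.35  -0.279  0.062] [ 0.585 -0.233  0.128] [ 0.5404 -0.2608  0.0767]
side blk 118 [ 0.557 -0.264  0.202] [ 0.638 -0.228  0.247] [ 0.5663 -0.2477  0.2421]
side foot 658 ((0.6362061500549316, -0.25605839490890503), (0.06871262192726135, 0.19807900488376617), 82.37396240234375)
top pan [ 236  159   43   42 1431] [0.5565 0.2284 0.0714] [0.5558 0.228  0.0497]
top pan [ 235  249   44   46 1228] [0.2612 0.2184 0.0713] [0.2612 0.2187 0.0465]
top pan [ 386  254   45   46 1358] [ 0.2536 -0.257   0.0719] [ 0.253  -0.2561  0.0467]
top yellow 82 [ 0.538 -0.262  0.165] [ 0.634 -0.232  0.205] [ 0.5563 -0.2429  0.2005]
top blue 54 [ 0.691 -0.274  0.179] [ 0.715 -0.251  0.19 ] [ 0.7027 -0.2624  0.1855]
top green 47 [ 0.351 -0.264  0.053] [ 0.567 -0.208  0.233] [ 0.5369 -0.2361  0.0737]
top blk 148 [ 0.558 -0.258  0.2  ] [ 0.643 -0.224  0.248] [ 0.5693 -0.2403  0.2422]
top foot 428 ((0.6387399435043335, -0.24755848944187164), (0.05642269551753998, 0.20160512626171112), 81.87545776367188)
```

View pics/crop.png

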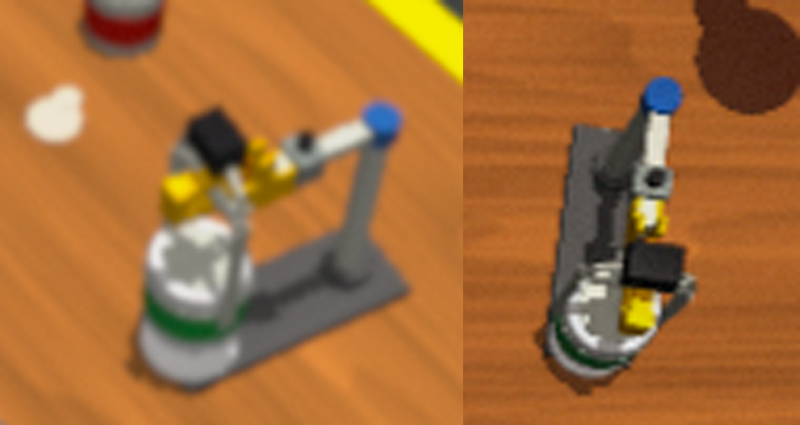

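```bash
cat >> h.py <<'E'
def goto(p,yaw=None):
    """print tool-axis shift (units of 40mm) from the measured pose to p, and turn (5deg units) so tool y (mod 180) lies along yaw"""
    s=get_state();M=R.from_rotvec(s["tool_rot"]).as_matrix();d=M.T@(np.array(p)-s["position"])/.04
    t=0
    if yaw is not None:
        a=np.arctan2(M[1,1],M[0,1]); t=-((np.degrees(yaw-a)+90)%180-90)/5
    print("t",round(s["time"],2),"pos",np.round(s["position"],4),"shift",d.round(3),"turn",round(t,3),"F",np.round(s["ft_force"],1),"q7",round(s["joint_positions"][6],2),"w",round(s["grip_width"],3))
E
python3 - <<'E'
from h import *
M=R.from_rotvec(get_state()["tool_rot"]).as_matrix();print(M.round(3))
goto([.50,.35,.32],np.radians(-8)); goto([.55,-.245,.32])
Z=np.load("/tmp/top.npz");W=Z["W"]
f=(W[...,0]>.5)&(W[...,0]<.75)&(W[...,1]<-.2)&(W[...,1]>-.3)&(W[...,2]>.14)
P=W[f];u=np.array([np.cos(-.14),np.sin(-.14)]);s=(P[:,:2]-[.568,-.246])@u
for a in np.arange(-.04,.15,.01):
    k=(s>=a)&(s<a+.01)
    if k.any(): print(round(a,2),k.sum(),P[k,2].max().round(3))
for uv in((320,130),(468,201),(200,185)): print(W[uv[1],uv[0]].round(3))
E
```

```text
[[-0.975  0.222 -0.   ]
 [ 0.222  0.975 -0.002]
 [-0.    -0.002 -1.   ]]
t 0.1 pos [0.1442 0.6333 0.2216] shift [-10.244  -4.936  -2.451] turn 17.036 F [ 0.3 -0.2 -0.3] q7 -0.06 w 1.001
t 0.1 pos [0.1442 0.6333 0.2216] shift [-14.764 -19.163  -2.426] turn 0 F [ 0.3 -0.2 -0.3] q7 -0.06 w 1.001
-0.04 5 0.201
-0.03 40 0.205
-0.02 25 0.207
-0.01 109 0.247
0.0 131 0.248
0.01 33 0.247
0.02 5 0.208
0.03 17 0.204
0.04 30 0.202
0.05 21 0.185
0.06 42 0.197
0.07 39 0.205
0.08 18 0.199
0.09 16 0.186
0.1 20 0.186
0.11 17 0.185
0.12 29 0.188
0.13 39 0.19
0.14 22 0.189
[0.714 0.024 0.075]
[ 0.498 -0.469  0.002]
[0.527 0.398 0.09 ]
```

```bash
python3 -m jog '[[[1,-1,0,-0.25,0.7],[1,-1,0,-0.25,0.7],[1,-1,0,-0.25,0.7],[1,-1,0,-0.25,0.7],[1,-1,0,-0.25,0.7],[1,-1,0,-0.25,0.7],[1,-1,0,-0.25,0.7],[1,-1,0,-0.25,0.7],[1,-1,0,-0.25,0.7],[1,-1,0,-0.25,0.7]]]'; python3 -m jog '[[[1,-1,0,0,0.7],[1,-1,0,0,0.7],[1,-1,0,0,0.7],[1,-1,0,0,0.7],[1,-1,0,0,0.7],[1,-1,0,0,0.7],[1,-1,0,0,0.7],[1,-1,0,0,0.7],[1,0,0,0,0],[1,0,0,0,0]]]'
python3 - <<'E'
from h import *
goto([.50,-.22,.32],np.radians(-8))
E
```

```text
time: 1.35
position: [0.4909, 0.4444, 0.3222]
tool_rot: [-1.276, -2.87, 0.002]
ft_force: [0.7, 0.7, -0.3]
grip_width: 0.998
time: 2.6
position: [0.648, 0.1715, 0.3221]
tool_rot: [-1.929, -2.478, -0.0]
ft_force: [-0.3, -0.3, -0.1]
grip_width: 1.003
t 2.6 pos [0.648  0.1715 0.3221] shift [-8.58  -5.99   0.048] turn 4.444 F [-0.3 -0.3 -0.1] q7 0.04 w 1.003
```

```bash
python3 -m jog '[[[1,-0.9,-0.3,0,0.89],[1,-0.9,-0.3,0,0.89],[1,-0.9,-0.3,0,0.89],[1,-0.9,-0.3,0,0.89],[1,-0.9,-0.2,0,0.89],[0.6,-1,0,0,0],[0.6,-1,0,0,0],[0.6,-1,0,0,0],[0.6,-1,0,0,0],[0.6,-0.5,0,0,0]]]'; python3 -m jog '[[[0.6,0,0,0,0],[0.6,0,0,0,0]]]'
python3 - <<'E'
from h import *
goto([.568,-.244,.32],np.radians(-8))
s=get_state();im,d=eyes.get_image("wrist");np.savez("/tmp/w1.npz",im=im,d=d,p=s["position"],r=s["tool_rot"]);cv2.imwrite("pics/w1.png",im[:,:,::-1])
E
```

```text
time: 3.85
position: [0.5821, -0.1958, 0.323]
tool_rot: [2.379, 2.051, -0.0]
ft_force: [0.4, -0.7, 0.1]
grip_width: 0.612
time: 4.1
position: [0.5841, -0.1904, 0.3225]
tool_rot: [-2.371, -2.059, -0.002]
ft_force: [0.3, 0.1, 0.4]
grip_width: 0.601
t 4.1 pos [ 0.5841 -0.1904  0.3225] shift [-1.384 -0.211  0.062] turn -0.012 F [0.3 0.1 0.4] q7 0.25 w 0.601
```

View pics/w1.png

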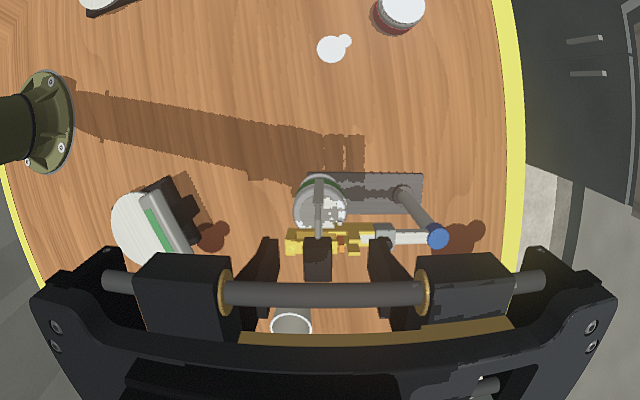

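The wrist view shows the black block at (318,258) between the fingers (265 and 380). The yellow hook spans (287..372, 240), the post's blue cap is at (438,237), and the tin's lid is at (320,210). I'll measure from this view.

```bash
cat >> h.py <<'E'
def wcloud(im,d,p,r):
    c=eyes.camera_params("wrist");K=np.array(c["camera_matrix"]);T=np.array(c["mount"])
    v,u=np.mgrid[:400,:640];a=(u-K[0,2])/K[0,0];b=(v-K[1,2])/K[1,1];th=np.hypot(a,b)+1e-9
    X=np.stack([np.sin(th)*a/th,np.sin(th)*b/th,np.cos(th)],-1)/np.cos(th)[...,None]*d[...,None]
    X=X@T[:3,:3].T+T[:3,3]
    return X@R.from_rotvec(r).as_matrix().T+p
def shot():
    s=get_state();im,d=eyes.get_image("wrist");return im,d,wcloud(im,d,s["position"],s["tool_rot"])
E
cat > m.py <<'E'
from h import *
z=np.load("/tmp/w1.npz");im,d=z["im"],z["d"];W=wcloud(im,d,z["p"],z["r"])
h=cv2.cvtColor(im,cv2.COLOR_RGB2HSV);H,S,V=[h[...,i].astype(int) for i in range(3)]
near=(abs(W[...,1]+.25)<.06)&(W[...,0]>.5)&(W[...,0]<.74)
f=near&(W[...,2]<.014)&(W[...,2]>.006)&(S<60)
P=W[f];print("foot",len(P),cv2.minAreaRect(P[:,:2].astype(np.float32)))
b=near&(H>100)&(H<130)&(S>130)&(W[...,2]>.15);P=W[b];print("cap",len(P),P.min(0).round(4),P.max(0).round(4),np.median(P,0).round(4))
k=near&(V<80)&(abs(W[...,2]-.244)<.004)&(W[...,0]<.61);P=W[k];print("block",len(P),P.mean(0).round(4),P.min(0).round(4),P.max(0).round(4),cv2.minAreaRect(P[:,:2].astype(np.float32)))
y=near&(H>20)&(H<33)&(S>150)&(V>100)&(W[...,2]>.14);P=W[y]
print("yel",len(P));u=np.array([np.cos(-.14),np.sin(-.14)]);t=(P[:,:2]-[.568,-.246])
s=t@u;n=t@[-u[1],u[0]]
for a in np.arange(-.05,.06,.005):
    q=(s>=a)&(s<a+.005)
    if q.any(): print(round(a,3),q.sum(),n[q].min().round(3),n[q].max().round(3),P[q,2].min().round(3),P[q,2].max().round(3))
print("smin/max",s.min(),s.max())
o=near&(H>6)&(H<18)&(S>180)&(W[...,2]>.13);P=W[o];print("or",len(P),((P[:,:2]-[.568,-.246])@u).round(3)[:12],P[:12,2].round(3))
E
python3 m.py
```

```text
foot 2827 ((0.6424612998962402, -0.2536648213863373), (0.06895826756954193, 0.1897931843996048), 81.6386947631836)
cap 43 [ 0.5507 -0.2748  0.1856] [ 0.713  -0.1949  0.4092] [ 0.6956 -0.269   0.1872]
block 1017 [ 0.5709 -0.2389  0.2449] [ 0.557  -0.2594  0.2401] [ 0.5849 -0.2217  0.2477] ((0.570405125617981, -0.24044737219810486), (0.03634865581989288, 0.024775972589850426), 82.54066467285156)
yel 83
-0.035 5 0.011 0.012 0.188 0.202
-0.03 14 0.011 0.013 0.179 0.205
-0.025 13 0.003 0.012 0.179 0.204
-0.02 10 0.003 0.012 0.178 0.203
-0.015 6 0.002 0.012 0.179 0.205
-0.01 5 0.005 0.011 0.18 0.184
-0.005 4 0.006 0.011 0.182 0.185
0.005 7 0.005 0.011 0.175 0.184
0.015 4 0.011 0.012 0.174 0.181
0.02 5 0.011 0.012 0.161 0.169
0.025 3 0.011 0.011 0.16 0.166
0.03 1 -0.005 -0.005 0.183 0.183
0.04 3 -0.003 0.012 0.189 0.203
0.055 1 -0.005 -0.005 0.182 0.182
smin/max -0.031113078514697117 0.0862313989039734
or 0 [] []
```

```bash
python3 - <<'E'
from h import *
goto([.5705,-.240,.220],np.radians(-8))
E
```

```text
t 4.15 pos [ 0.5843 -0.1898  0.3225] shift [-1.293 -0.168  2.56 ] turn 0.002 F [-0.   0.1 -0.4] q7 0.25 w 0.601
```

```bash
python3 -m jog '[[[0.6,-0.65,-0.08,0,0],[0.6,-0.64,-0.09,0,0],[0.6,0,0,0.5,0],[0.6,0,0,0.6,0],[0.6,0,0,0.5,0],[0.6,0,0,0.3,0],[0.6,0,0,0,0],[0.6,0,0,0,0]]]'
python3 - <<'E'
from h import *
goto([.5705,-.240,.220],np.radians(-8))
im,d,W=shot();cv2.imwrite("pics/w2.png",cv2.resize(im[180:330,200:440],(800,500),interpolation=2)[:,:,::-1])
k=(im.max(2)<80)&(abs(W[...,2]-.2445)<.003)&(abs(W[...,0]-.57)<.018)&(abs(W[...,1]+.24)<.025);P=W[k];print("block",len(P),P.mean(0).round(4),cv2.minAreaRect(P[:,:2].astype(np.float32)))
E
```

```text
time: 5.15
position: [0.5707, -0.2413, 0.2475]
tool_rot: [2.371, 2.059, 0.001]
ft_force: [-0.2, -0.0, 0.1]
grip_width: 0.601
t 5.15 pos [ 0.5707 -0.2413  0.2475] shift [ 0.032 -0.01   0.687] turn -0.009 F [-0.2 -0.   0.1] q7 0.35 w 0.601
block 2246 [ 0.5706 -0.2395  0.2449] ((0.570231020450592, -0.24076566100120544), (0.036146555095911026, 0.02518288604915142), 83.42280578613281)
```

View pics/w2.png

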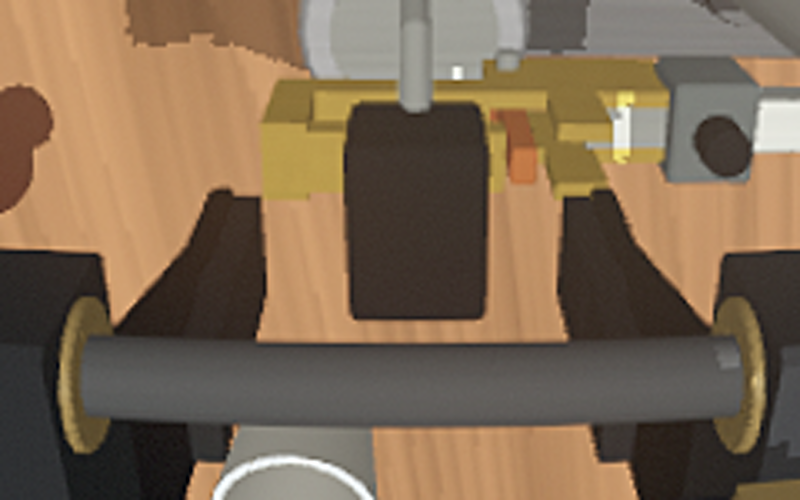

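The close view shows the black block centred between the open fingers. The orange keeper is just to its +x side, the nose runs under the block, and nothing is under the fingertips. I'll descend and grip.

```bash
python3 -m jog '[[[0.6,0.03,0,0.35,-0.2],[0.6,0,0,0.34,0],[0.6,0,0,0,0],[0.45,0,0,0,0],[0.35,0,0,0,0],[0.25,0,0,0,0],[0.15,0,0,0,0],[0.15,0,0,0,0],[0.15,0,0,0,0],[0.15,0,0,0,0]]]' 50
python3 - <<'E'
from h import *
goto([.5705,-.240,.220],-.146)
E
```

```text
time: 6.45
position: [0.5707, -0.2403, 0.2194]
tool_rot: [2.353, 2.08, 0.001]
ft_force: [2.5, -0.7, 2.0]
grip_width: 0.296
t 6.45 pos [ 0.5707 -0.2403  0.2194] shift [ 0.007 -0.007 -0.015] turn 0.26 F [ 2.5 -0.7  2. ] q7 0.37 w 0.296
```

```bash
python3 -m jog '[[[0.15,0,0,-0.04,0],[0.15,0,0,-0.03,0],[0.15,0,0,0,0],[0.15,0,0,0,0]]]'
python3 - <<'E'
from h import *
goto([.5705,-.240,.2222],-.146)
E
```

```text
time: 6.95
position: [0.57, -0.2402, 0.2214]
tool_rot: [-2.354, -2.08, 0.001]
ft_force: [-0.3, 1.1, -2.9]
grip_width: 0.296
t 6.95 pos [ 0.57   -0.2402  0.2214] shift [ 0.006  0.013 -0.021] turn 0.258 F [-0.3  1.1 -2.9] q7 0.37 w 0.296
```

```bash
python3 -m jog '[[[0.15,0,0,-0.02,0],[0.15,0,0.1,0,0],[0.15,0,0.1,0,0],[0.15,0,0.08,0,0],[0.15,0,0,0,0],[0.15,0,0,0,0]]]'
python3 -m jog '[[[0.15,0,0.05,0,0],[0.15,0,0.05,0,0],[0.15,0,0,0,0],[0.15,0,0,0,0]]]';python3 -m jog '[[[0.15,0,0.05,0,0],[0.15,0,0.05,0,0],[0.15,0,0,0,0],[0.15,0,0,0,0]]]'
python3 - <<'E'
from h import *
goto([.5705,-.240,.2222],-.146)
E
```

```text
time: 7.7
position: [0.5813, -0.2417, 0.2225]
tool_rot: [-2.354, -2.08, 0.0]
ft_force: [-0.5, 0.3, -4.2]
grip_width: 0.298
time: 8.2
position: [0.5853, -0.2421, 0.2225]
tool_rot: [-2.354, -2.08, 0.0]
ft_force: [-0.7, -1.1, -3.9]
grip_width: 0.296
time: 8.7
position: [0.5889, -0.2427, 0.2225]
tool_rot: [-2.354, -2.08, 0.001]
ft_force: [-2.2, 0.6, -0.7]
grip_width: 0.298
t 8.7 pos [ 0.5889 -0.2427  0.2225] shift [ 0.01  -0.465  0.008] turn 0.256 F [-2.2  0.6 -0.7] q7 0.38 w 0.298
```

```bash
python3 -m jog '[[[0.15,0,0.05,0,0],[0.15,0,0.05,0,0],[0.15,0,0,0,0],[0.15,0,0,0,0]]]';python3 -m jog '[[[0.15,0,0.05,0,0],[0.15,0,0,0,0],[0.15,0,0,0,0]]]'
python3 - <<'E'
from h import *
goto([.5705,-.240,.2222],-.146)
E
```

```text
time: 9.2
position: [0.5931, -0.2432, 0.2225]
tool_rot: [-2.354, -2.08, 0.0]
ft_force: [-3.7, -0.0, -1.6]
grip_width: 0.294
time: 9.57
position: [0.595, -0.2434, 0.2223]
tool_rot: [-2.354, -2.08, 0.001]
ft_force: [-4.9, -0.0, -2.7]
grip_width: 0.294
t 9.57 pos [ 0.595  -0.2434  0.2223] shift [ 0.01  -0.619  0.003] turn 0.257 F [-4.9 -0.  -2.7] q7 0.38 w 0.294
```

```bash
python3 -m jog '[[[0.15,0,0.03,0,0],[0.15,0,0.03,0,0],[0.15,0,0,0,0],[0.15,0,0,0,0]]]';python3 -m jog '[[[0.15,0,0.02,0,0],[0.15,0,0,0,0],[0.15,0,0,0,0]]]'
```

```text
time: 10.07
position: [0.5975, -0.2436, 0.2224]
tool_rot: [-2.354, -2.08, 0.0]
ft_force: [-4.9, 0.1, -4.0]
grip_width: 0.294
time: 10.45
position: [0.5981, -0.2436, 0.2225]
tool_rot: [-2.354, -2.08, 0.0]
ft_force: [-5.2, 0.1, -3.8]
grip_width: 0.294
```

```bash
for i in 1; do python3 -m jog '[[[0.15,0,0.02,0,0],[0.15,0,0,0,0],[0.15,0,0,0,0]]]'; done; python3 -m jog '[[[0.15,0,0.02,0,0],[0.15,0,0,0,0],[0.15,0,0,0,0]]]'
```

```text
time: 10.82
position: [0.5982, -0.2436, 0.2224]
tool_rot: [-2.353, -2.078, 0.002]
ft_force: [-7.4, 1.6, -3.5]
grip_width: 0.296
time: 11.2
position: [0.5983, -0.2437, 0.2224]
tool_rot: [-2.352, -2.077, 0.003]
ft_force: [-8.7, 0.8, -1.6]
grip_width: 0.294
```

The push now rises without travel, at 8.7 N, so the bar is on the stop. I'll lift by feel.

```bash
python3 -m jog '[[[0.15,0,0,-0.05,0],[0.15,0,0,-0.05,0],[0.15,0,0,0,0],[0.15,0,0,0,0]]]'; python3 -m jog '[[[0.15,0,0,-0.04,0],[0.15,0,0,-0.04,0],[0.15,0,0,0,0],[0.15,0,0,0,0]]]'
```

```text
time: 11.7
position: [0.5983, -0.2433, 0.2256]
tool_rot: [-2.351, -2.077, 0.003]
ft_force: [-7.9, 0.6, -5.0]
grip_width: 0.293
time: 12.2
position: [0.5983, -0.2431, 0.2286]
tool_rot: [-2.351, -2.077, 0.003]
ft_force: [-9.2, 1.4, -4.9]
grip_width: 0.299
```

```bash
python3 -m jog '[[[0.15,0,0,-0.05,0],[0.15,0,0,-0.05,0],[0.15,0,0,-0.05,0],[0.15,0,0,-0.05,0],[0.15,0,0,0,0]]]'; python3 -m jog '[[[0.15,0,0,-0.06,0],[0.15,0,0,-0.06,0],[0.15,0,0,-0.06,0],[0.15,0,0,-0.06,0],[0.15,0,0,0,0]]]'
```

```text
time: 12.82
position: [0.5985, -0.243, 0.2367]
tool_rot: [-2.351, -2.077, 0.002]
ft_force: [-7.8, 1.6, -4.8]
grip_width: 0.293
time: 13.45
position: [0.601, -0.2439, 0.2482]
tool_rot: [2.352, 2.079, 0.002]
ft_force: [0.3, 0.0, -3.5]
grip_width: 0.295
```

```bash
python3 -m jog '[[[0.15,0,0,-0.09,0],[0.15,0,0,-0.09,0],[0.15,0,-0.2,0,0],[0.15,0,-0.25,0,0],[0.15,0,-0.3,0,0],[0.15,0,-0.35,0,0],[0.15,0,-0.35,0,0],[0.15,0,-0.35,0,0],[0.15,0,-0.35,0,0],[0.15,0,-0.35,0,0]]]'; python3 -m jog '[[[0.15,0,-0.3,0,0],[0.15,0,-0.2,0,0],[0.15,0,0,0,0],[0.15,0,0,0,0]]]'
python3 - <<'E'
from h import *
goto([.49,-.23,.31],0)
im,d,W=cloud("side");cv2.imwrite("pics/s2.png",cv2.resize(im[120:320,240:480],(720,600))[:,:,::-1])
E
```

```text
time: 14.7
position: [0.4998, -0.2316, 0.2546]
tool_rot: [2.354, 2.08, 0.0]
ft_force: [0.0, 0.4, -3.0]
grip_width: 0.292
time: 15.2
position: [0.4814, -0.2291, 0.2546]
tool_rot: [2.354, 2.08, 0.001]
ft_force: [-0.1, 0.1, -3.2]
grip_width: 0.295
t 15.2 pos [ 0.4814 -0.2291  0.2546] shift [ 0.004  0.218 -1.384] turn -1.411 F [-0.1  0.1 -3.2] q7 0.31 w 0.295
```

View pics/s2.png

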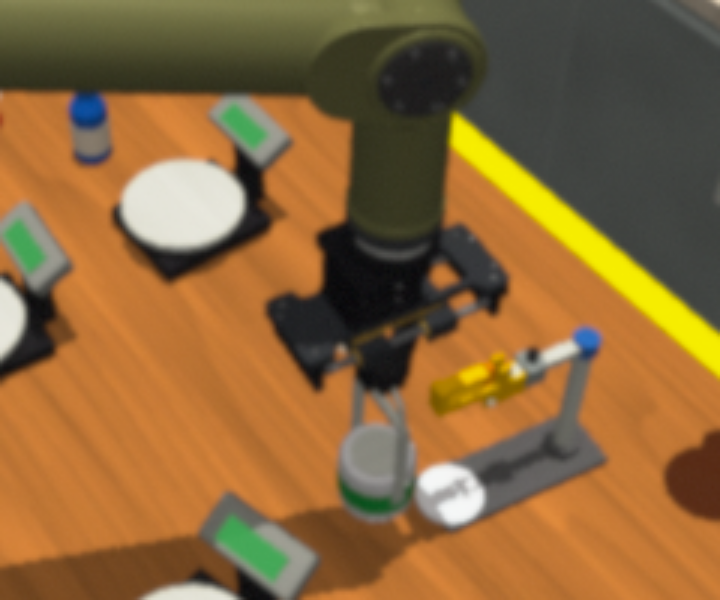

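The tin hangs clear of the empty hook at (375,470) in the crop, with the target scale at (185,205). I'll carry it over gently.

```bash
python3 -m jog '[[[0.15,0.1,0,-0.25,0],[0.15,0.2,0,-0.25,0],[0.15,0.3,0,-0.25,0],[0.15,0.4,0,-0.25,0],[0.15,0.5,0,-0.25,0],[0.15,0.5,0,0,0],[0.15,0.5,0,0,0],[0.15,0.5,0,0,0],[0.15,0.5,0,0,0],[0.15,0.5,0,0,0]]]'; python3 -m jog '[[[0.15,0.5,0,0,0],[0.15,0.5,0,0,0],[0.15,0.5,0,0,0],[0.15,0.5,0.05,0,0],[0.15,0.5,0.05,0,0],[0.15,0.5,0.05,0,0],[0.15,0.5,0.05,0,0],[0.15,0.5,0.05,0,0],[0.15,0.5,0.05,0,0],[0.15,0.5,0.05,0,0]]]';  python3 -m jog '[[[0.15,0.5,0.05,0,0],[0.15,0.5,0.05,0,0],[0.15,0.4,0,0,0],[0.15,0.3,0,0,0],[0.15,0.2,0,0,0],[0.15,0.1,0,0,0],[0.15,0.1,0,0,0],[0.15,0,0,0,0],[0.15,0,0,0,0]]]'
python3 - <<'E'
from h import *
goto([.556,.2275,.28])
for n in("side","top"):
    im,d,W=cloud(n);cv2.imwrite(f"pics/{n}3.png",im[:,:,::-1]);np.savez(f"/tmp/{n}3.npz",im=im,W=W)
a=cv2.imread("pics/side3.png")[90:260,220:420]
cv2.imwrite("pics/s3.png",cv2.resize(a,(700,595),interpolation=2))
E
```

```text
time: 16.5
position: [0.5008, -0.0687, 0.3053]
tool_rot: [2.353, 2.081, 0.001]
ft_force: [-0.6, -1.3, -3.6]
grip_width: 0.292
time: 17.75
position: [0.5395, 0.1277, 0.3045]
tool_rot: [-2.354, -2.08, -0.0]
ft_force: [0.4, 0.5, -4.6]
grip_width: 0.291
time: 18.88
position: [0.5535, 0.2087, 0.3047]
tool_rot: [2.355, 2.079, -0.0]
ft_force: [-0.1, -0.2, -2.8]
grip_width: 0.291
t 18.88 pos [0.5535 0.2087 0.3047] shift [0.473 0.003 0.616] turn 0 F [-0.1 -0.2 -2.8] q7 -0.49 w 0.291
```

View pics/s3.png

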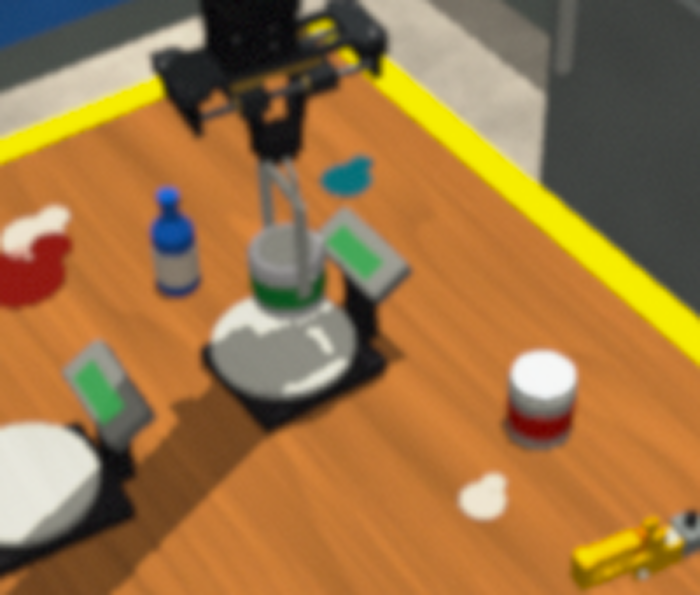

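The tin is upright over the far scale, above pan centre (285,345) and clear of the display at (365,255).

```bash
python3 -m jog '[[[0.15,0.1,0,0,0],[0.15,0.2,0,0.1,0],[0.15,0.12,0,0.2,0],[0.15,0.05,0,0.3,0],[0.15,0,0,0.3,0],[0.15,0,0,0.3,0],[0.15,0,0,0.25,0],[0.15,0,0,0.2,0],[0.15,0,0,0,0],[0.15,0,0,0,0]]]'
python3 - <<'E'
from h import *
goto([.556,.2275,.2244])
im,d,W=cloud("side");h=cv2.cvtColor(im,cv2.COLOR_RGB2HSV)
g=(h[...,0]>45)&(h[...,0]<85)&(h[...,1]>90)&(abs(W[...,0]-.55)<.05)&(abs(W[...,1]-.22)<.05)
P=W[g];print(len(P))
A=np.c_[2*P[:,:2],np.ones(len(P))];c=np.linalg.lstsq(A,(P[:,:2]**2).sum(1),rcond=None)[0];print("tin circle",c[:2].round(4),np.sqrt(c[2]+c[0]**2+c[1]**2).round(4),P[:,2].min().round(3),P[:,2].max().round(3))
cl=(abs(W[...,0]-.55)<.045)&(abs(W[...,1]-.22)<.045)&(W[...,2]>.1)&(W[...,2]<.13)&(h[...,1]<60);Q=W[cl];print("lid",len(Q),Q.mean(0).round(4),np.median(Q[:,2]))
E
```

```text
time: 20.23
position: [0.5561, 0.228, 0.2391]
tool_rot: [2.354, 2.08, 0.001]
ft_force: [0.2, 0.6, -3.6]
grip_width: 0.296
t 20.23 pos [0.5561 0.228  0.2391] shift [-0.012 -0.     0.366] turn 0 F [ 0.2  0.6 -3.6] q7 -0.51 w 0.296
76
tin circle [0.5558 0.221 ] 0.032 0.081 0.111
lid 231 [0.5484 0.2147 0.1224] 0.12527433654829356
```

```bash
python3 -m jog '[[[0.15,0,0,0.12,0],[0.15,0,0,0.1,0],[0.15,0,0,0.05,0],[0.15,0,0,0,0],[0.15,0,0,0,0]]]'; python3 -m jog '[[[0.15,0,0,0.025,0],[0.15,0,0,0.025,0],[0.15,0,0,0.025,0],[0.15,0,0,0,0],[0.15,0,0,0,0]]]'
```

```text
time: 20.9
position: [0.5559, 0.2279, 0.2279]
tool_rot: [2.354, 2.08, 0.0]
ft_force: [-1.3, 0.4, -3.1]
grip_width: 0.298
time: 21.52
position: [0.5558, 0.2279, 0.2248]
tool_rot: [-2.354, -2.08, -0.0]
ft_force: [0.1, 0.5, -3.0]
grip_width: 0.291
```

```bash
python3 -m jog '[[[0.15,0,0,0.02,0],[0.15,0,0,0,0],[0.15,0,0,0,0]]]'; python3 -m jog '[[[0.15,0,0,0.02,0],[0.15,0,0,0,0],[0.15,0,0,0,0]]]'
```

```text
time: 21.9
position: [0.556, 0.228, 0.2246]
tool_rot: [2.354, 2.08, 0.002]
ft_force: [0.8, 0.4, 1.2]
grip_width: 0.293
time: 22.28
position: [0.5561, 0.2281, 0.2245]
tool_rot: [2.354, 2.08, 0.003]
ft_force: [-0.8, -1.5, 5.5]
grip_width: 0.295
```

Contact: the force went from -3 to +5.5 N with no travel. I'll ease off slightly, open, rise and look.

```bash
python3 -m jog '[[[0.15,0,0,-0.02,0],[0.15,0,0,0,0],[0.35,0,0,0,0],[0.45,0,0,0,0],[0.6,0,0,0,0],[0.6,0,0,0,0],[0.6,0,0,0,0],[0.6,0,0,0,0]]]' 
python3 -m jog '[[[0.6,0,0,-0.2,0],[0.6,0,0,-0.4,0],[0.6,0,0,-0.6,0],[0.6,0,0,-0.6,0],[0.6,0,0,-0.6,0],[0.6,0,0,-0.6,0],[0.6,0,0,0,0],[0.6,0,0,0,0]]]' 
python3 - <<'E'
from h import *
im,d,W=shot()
k=(im.max(2)<80)&(abs(W[...,2]-.249)<.006)&(abs(W[...,0]-.556)<.03)&(abs(W[...,1]-.228)<.04);P=W[k];print("block top",len(P),P.mean(0).round(4),cv2.minAreaRect(P[:,:2].astype(np.float32)))
m=(im.min(2)>90)&(abs(W[...,2]-.05)<.004)&(abs(W[...,0]-.556)<.08)&(abs(W[...,1]-.228)<.08);P=W[m];print("pan",len(P),cv2.minEnclosingCircle(P[:,:2].astype(np.float32)))
s,_,_=cloud("side")
cv2.imwrite("pics/end.png",np.hstack([cv2.resize(im,(480,300)),cv2.resize(s[120:260,230:380],(320,300))])[:,:,::-1])
Z0=np.load("/tmp/side.npz")
E
```

```text
time: 23.28
position: [0.5558, 0.2279, 0.224]
tool_rot: [-2.354, -2.08, -0.0]
ft_force: [0.6, 0.5, 1.1]
grip_width: 0.6
time: 24.28
position: [0.5556, 0.2278, 0.3436]
tool_rot: [-2.354, -2.08, 0.001]
ft_force: [-0.3, 0.4, 0.1]
grip_width: 0.598
block top 1086 [0.5558 0.2283 0.2499] ((0.5557334423065186, 0.22720137238502502), (0.03526533395051956, 0.024335015565156937), 82.51924133300781)
pan 4187 ((0.5550689697265625, 0.22933372855186462), 0.07228151708841324)
```

View pics/end.png

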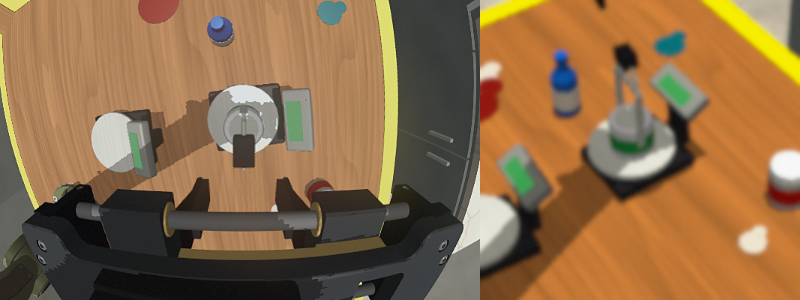

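The tin stands upright in the middle of the pan (243,122 in the left picture). The block is about 2 mm from the measured pan centre and the gripper is well clear. I'll hand it in.

```bash
python3 -c "
from bench import job; print(job.close_job())"
```

```text
the job is handed in; nothing more can be done
None
```

The tin is off the hook, standing upright and released on the pan of the farthest scale. The job was handed in at about 24 s of the 51 s allowed.

- **Unhooking:** I gripped the black block and raised the bar about 3 mm within its play. I then pushed it against the keeper until the force rose without travel, at about 9 N. The lift showed no sign of catching. Force readings taken between moves never passed about 10 N. I then backed the bar away from the post over the hook's tip.
- **Placing:** I set the tin down by feel; the push on the pan reached about 9 N before I eased off and opened the gripper.
- **Last checks:** The grip block's top was about 2 mm from the pan's centre and 0.250 m high, where 0.249 m was expected. The tool force was near zero and the gripper about 120 mm above the tin.
- **Neighbours:** The bottle and can looked undisturbed in the last pictures. I did not look at the cup again after the grasp, but no move went near it.
- **One disagreement:** A rough circle fit to the tin's green band just before set-down gave a centre about 7 mm nearer the side camera, with too small a radius. I took that as bias from seeing only one side; it was still well inside the 25 mm limit.

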